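# Square up a honeycomb pad in the cutting fixture

## Robot

A 6-joint arm with a two-finger parallel gripper is mounted at the origin on the work surface; the furniture and walls round the work are solid. World frame = base frame: x ahead of the robot, y to its left, z up, the work surface at z = 0. Lengths are in m, angles in rad, forces in N, time in s.
With the tool pointing down it reaches from about 0.3 to 0.775 m from the base axis. Payload 14.6 kg.
Tool frame: the origin (TCP) lies at the very end of the fingers, on their centre line; the grasp point (between the pads) lies 19 mm behind it; z points along the fingers, y is the line along which they close (so a half turn about z gives the same grasp; the last joint's range is limited). The gripper opens to 94 mm and grips with 3 to 60 N. Pads are 16 mm wide; open, the fingers measure 119 mm over their backs; the gripper's body (75 mm by 177 mm) begins 78 mm behind the grasp point.
Start: joints at [1.222, 0.3, 1.521, -0, 1.321, -0.067], TCP at [0.153, 0.528, 0.205] pointing down, gripper open.
Joint ranges: [-3.03, 3.03], [-0.79, 2.21], [0.23, 2.52], [-1.04, 4.18], [0, 3.07], [-2.55, 2.55]. Speed limits (rad/s): [2.22, 2.22, 2.57, 3.14, 3.14, 3.14].

## Interface

Orientations are given as a unit quaternion [w, x, y, z].
In Python, from bench import telemetry, cams, arm gives the robot as it stands.
- The arm moves only by the tool apply_moves, never from a script. Its argument "targets" is a list of rows, each an object of numbers: "fingers": the opening, from 0 (shut) to 1 (fully open); "x", "y", "z": the shift along the tool's x, y, z in m; "rx", "ry", "rz": the turn, a rotation vector about the tool's x, y, z in rad. In form: [{"fingers": .., "x": .., "y": .., "z": .., "rx": .., "ry": .., "rz": ..}, ...]. A call has 1 to 10 rows; each row shifts and turns the commanded pose from where the row before left it, along the tool's axes as they then stand; what a row does not reach is not made up. A row lasts 1/8 s, in which the tool goes at most 62.5 mm and 10.7 degrees, less where a joint would pass 70% of its speed; a pose out of reach is approached as far as the arm can. A call is refused whole if a number of a shift passes 0.0625 or a number of a turn 0.188, either way. A call with a gripper value outside its range is refused whole. The fingers move at their own pace and stop on an object; "grip_force" is the grip in N (left out, the last holds). Time passes only in rows, so rows that do not move let the fingers close. It gives the time, the measured TCP pose, the force, the opening and the grip force at its end, in the units of the state.
- telemetry.observe(): the state, without advancing time (a new reading comes with each control period).
- cams.read_camera(name): name is "scene" or "top"; returns a dict with "image" (420x560x3 uint8, red, green, blue), "depth" (420x560 float32, m along the optical axis (not along the pixel's ray), 0 where there is no reading), "K" (3x3 intrinsics, pixels), "rvec" (rotation vector, rad) and "tvec" (3), from world to camera coordinates, as OpenCV has them. Camera axes: x right, y down, z forward; pixel columns grow to the right and rows downward; lengths in m; the calibration is good to about 2 mm. A picture is of the moment at which its call begins.
- arm.hand_in(): hands the job in; it is judged then, once.
The state is a dict: "t": time; "joint_pos": joint angles; "joint_vel": joint speeds; "effort": joint torques, N m; "tool_pos": TCP position; "orientation": TCP orientation; "contact_force": force on the tool from outside, world axes, zero at the start; "moment": the same for the moment, N m; "finger_gap": finger opening in m; "gripper_force": force on a finger pad.
Only numpy, scipy, OpenCV 4.12 (cv2) and the standard library are available. Lean on these libraries where they do the work, as an engineer would, in place of code of your own. Each camera call takes 0.05 s, during which the arm holds its last target. There are 200 camera calls.

## Task

Set up the brown honeycomb packing pad for its cut: push the pad home against the fence of the cutting fixture, then lay the red T-square on it with the blade flat on top and pointing to the fence, the stock pressed flush against the pad's near edge with about 10 N (forcing it would crush the edge), and the left edge of the blade, seen looking towards the fence, on the black tick mark. Finally lower the hold-down bar gently so that its rubber foot rests on the blade, with everything still flush, and leave the tape roll, the flat parcel and the hand stamp where they are.

Things in the scene. Friction and masses are not known exactly. Their poses are not given: they have to be found in the camera images.
- board: cutting fixture screwed to the table: plywood base 250 x 210 mm, green mat with its top 12 mm above the table. Origin: centre of the underside. x points to the fence, an aluminium rail along y, 170 mm long, top 36 mm above the table. The fence sits in slots, clamped by two black knobs: its face is square to x, somewhere from x = 71 to 87 mm, differently each time, to be felt or seen. Near side: -x
- bar (a joint): angle of the hold-down bar, an aluminium frame with a rubber foot and a black handle rod, hinged behind the fence; 0 = level, the foot resting on a blade that lies on the pad; 1.2 = raised. The stiff hinge holds it raised; below about 1 rad it sinks slowly by its own weight
- bar_hinge (a point): middle of the bar's hinge axis: board frame x = 108 mm, 46 mm above the table; the axis is parallel to the board's y
- bar_handle (a point): middle of the bar's handle rod, black, 14 mm thick, 92 long, parallel to the board's y, 112 mm from the hinge and 18 above the foot's sole. The rubber foot (160 mm long, 18 wide) lies 63 to 81 mm from the hinge, side arms at y +-82 mm. The rod can be pushed down from above
- pad: loose brown kraft honeycomb pad, 150 (x) x 170 (y) x 30 (z) mm, 0.2 kg, lying on the green mat. Origin: centre of the underside. x points to its edge that goes to the fence; its near edge is the face at x = -75 mm
- pad_tick (a point): black tick mark on the pad's top, a line 2 mm wide running 34 mm inwards (along the pad's x) from this point on the near edge: pad frame (-75, 20, 30) mm
- square: loose T-square, 0.24 kg; steel blade 36 mm wide, 4 thick, 120 long, along +x, underside at z = 0; red stock with black stripe, 120 mm along y, x -28 to 0, z -8 to +22. Origin: middle of the stock's inner face at the blade's underside. Starts on the table, stock down, blade drooping 4 degrees to the table. Grasp the stock across its 28 mm from above, tips above the blade. Used with z up
- square_left (a point): point on the stock's inner face, square frame (0, 55, -4) mm; it bears on the pad's near edge
- square_right (a point): point on the stock's inner face, square frame (0, -55, -4) mm; it bears on the pad's near edge
- blade_edge (a point): point on the underside of the blade's left edge, square frame (15, 18, 0) mm; this edge goes on the tick mark
- blade_tip (a point): middle of the blade's end, underside, square frame (120, 0, 0) mm
- tape_brown: bystander: roll of brown tape lying flat, 110 mm across, 48 mm high; origin at the centre of its underside
- parcel_s1: bystander: small flat brown parcel 90 x 122 x 32 mm with a smaller one lying on it; origin at the centre of its underside
- stamp_self: bystander: red and black self-inking hand stamp 40 x 71 x 78 mm, standing; origin at the centre of its underside

How it is judged:
On the way:
1. with the pad home against the fence and the blade flat on it, the stock is pressed flush against the pad's near edge with more than 5 N (x of fence_c0 in the frame of pad between 0.08 and 0.084 m and angle between the x axis of pad and the x axis of board, either way round below 0.015 rad and z of pad in the frame of board below 0.0145 m and x of square_left in the frame of pad between -0.0767 and -0.073 m and x of square_right in the frame of pad between -0.0767 and -0.073 m and angle between square's own z axis and vertical below 0.025 rad and z of blade_tip in the frame of pad between 0.028 and 0.032 m and z of square_left in the frame of pad between 0.024 and 0.028 m and contact force between square_c1 and pad above 5 N), for 0.3 s.
At the end, for the whole second after the job is handed in: pad on the mat, square to the fence (0.015 rad) and within 2 mm of it; T-square level, blade flat on the pad (2 mm), both stock ends within 1.7 mm of the near edge, blade's left edge within 3 mm of the tick; bar within 0.03 rad of level, its foot bearing on the blade; all at rest (x of fence_c0 in the frame of pad between 0.08 and 0.084 m and angle between the x axis of pad and the x axis of board, either way round below 0.015 rad and z of pad in the frame of board below 0.0145 m and x of square_left in the frame of pad between -0.0767 and -0.073 m and x of square_right in the frame of pad between -0.0767 and -0.073 m and angle between square's own z axis and vertical below 0.025 rad and z of blade_tip in the frame of pad between 0.028 and 0.032 m and z of square_left in the frame of pad between 0.024 and 0.028 m and y of blade_edge in the frame of pad between 0.017 and 0.023 m and value of joint bar between -0.03 and 0.035 rad and contact force between bar and square above 0.2 N and linear speed of each of square, pad below 0.01 m/s); the robot touches nothing.
It fails at once if the pad's near edge is crushed: the stock is forced against it with more than 40 N (contact force between square_c1 and pad above 40 N).
It fails at once if the pad is crushed by the fingers (more than 80 N) (contact force between the fingers and pad above 80 N).
It fails at once if the bar is slammed (faster than 4 rad/s) (velocity of joint bar below -4 rad/s).
It fails at once if the tape roll, the flat parcel or the hand stamp is moved more than 20 mm (distance of any of tape_brown, parcel_s1, stamp_self from where it was at the start of the episode above 0.02 m).
It also fails if it takes over 62 s, if anything falls off the work surface, if the arm or the gripper's body presses on something with over 40 N, if the wrist force passes 120 N, or if a joint passes its speed limit or range.

## Working session

There is one attempt and no reset: what is moved stays moved. The work goes in short steps, Python scripts to look and compute and a tool call to move; the robot and the scene stay as the last step left them, time stands still between calls to the robot, and variables do not carry over. Pictures are saved under pics/ and viewed, at most 10 in all, crops included, and the job is handed in when it is done.

Besides the shell and the picture viewer there is one more tool, called after ">>>" as name(argument=value, ...), one argument or row to a line, values as JSON. apply_moves: Moves the arm, as the interface text tells. Its arguments: {"type":"object","properties":{"targets":{"type":"array","items":{"type":"object","properties":{"fingers":{"type":"number"},"x":{"type":"number"},"y":{"type":"number"},"z":{"type":"number"},"rx":{"type":"number"},"ry":{"type":"number"},"rz":{"type":"number"}}}},"grip_force":{"type":"number"}},"required":["targets"]}

```bash
mkdir -p pics; ls; cat > h.py <<'E'
import numpy as np,cv2
from bench import telemetry,cams,arm
def grab(n):
    c=cams.read_camera(n); np.savez(f'/tmp/{n}.npz',**c); return c
def load(n): return dict(np.load(f'/tmp/{n}.npz'))
def pts(c):
    d=c['depth'];K=c['K'];v,u=np.mgrid[:d.shape[0],:d.shape[1]]
    P=np.stack([(u-K[0,2])/K[0,0]*d,(v-K[1,2])/K[1,1]*d,d],-1)
    R=cv2.Rodrigues(c['rvec'])[0]; return (P-c['tvec'].ravel())@R
def ray(c,u,v,z):
    K=c['K'];R=cv2.Rodrigues(c['rvec'])[0];o=-R.T@c['tvec'].ravel()
    d=R.T@np.array([(u-K[0,2])/K[0,0],(v-K[1,2])/K[1,1],1]); return o+d*(z-o[2])/d[2]
def save(c,name,crop=None,s=1):
    im=c['image'][...,::-1]
    if crop: im=im[crop[1]:crop[3],crop[0]:crop[2]]
    cv2.imwrite(f'pics/{name}.png',cv2.resize(im,None,fx=s,fy=s,interpolation=cv2.INTER_CUBIC))
E
python3 - <<'E'
from h import *
for n in('scene','top'):
    c=grab(n);save(c,n+'0');R=cv2.Rodrigues(c['rvec'])[0];print(n,-R.T@c['tvec'].ravel(),R[2],c['K'][0,0])
print(telemetry.observe())
E
```

```text
pics
scene [ 0.35201897 -0.91119517  1.09120726] [ 0.09839457  0.66480121 -0.74051189] 474.7307907989264
top [0.35857915 0.00577443 1.23419627] [ 0.09270668 -0.01488561 -0.99558219] 446.9528120259111
{'t': 0.1, 'joint_pos': array([ 1.22238890e+00,  3.00411609e-01,  1.52151059e+00, -4.17095006e-05,
        1.32069052e+00, -6.65914757e-02]), 'joint_vel': array([ 0.00152333, -0.00203614, -0.00304289,  0.00023853,  0.00115086,
        0.0004185 ]), 'effort': array([ 2.26050843e-04, -5.32631850e+01, -3.53291309e+01,  7.08915596e-02,
        2.34729314e-02, -6.94954247e-05]), 'tool_pos': array([0.15288513, 0.52808369, 0.20494878]), 'orientation': array([-8.53037013e-05,  1.40437011e-01,  9.90089484e-01, -5.03253612e-04]), 'contact_force': array([ 0.85812697, -0.77488244,  0.47204673]), 'moment': array([-0.01054052,  0.01838769,  0.07425991]), 'gripper_force': 0.0, 'finger_gap': 0.09403268239322829}
```

View pics/scene0.png

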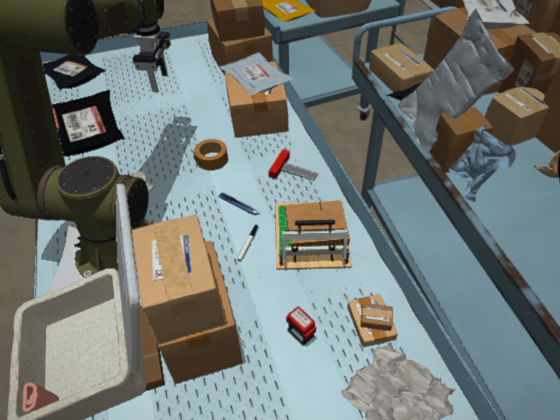

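View pics/top0.png

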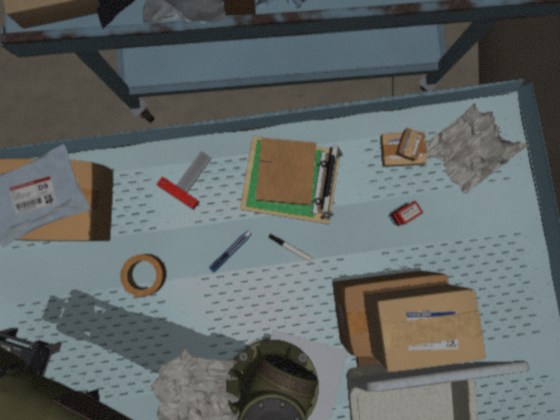

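The top view shows the board at about (292,180) with the fence to the right (world -y). The tape is at (143,275), the parcel at (405,148), the stamp at (407,213) and the T-square at (185,180). The bar is raised at the right side of the board. Next I'll measure.

```bash
python3 - <<'E'
from h import *
c=load('top');save(c,'top1',(150,125,350,230),4)
P=pts(c);im=c['image'];hsv=cv2.cvtColor(im,cv2.COLOR_RGB2HSV)
H,S,V=[hsv[...,i].astype(int) for i in range(3)]
X,Y=np.mgrid[:420,:560][1],np.mgrid[:420,:560][0]
def rect(name,m,z):
    m=m.astype(np.uint8);n,l,st,_=cv2.connectedComponentsWithStats(m)
    k=1+np.argmax(st[1:,4]);q=np.argwhere(l==k)[:,::-1]
    W=np.array([ray(c,u,v,z)[:2] for u,v in q])
    r=cv2.minAreaRect((W*1000).astype(np.float32));print(name,st[k],r,'zmed',np.median(P[...,2][l==k]));print(cv2.boxPoints(r).round(1).tolist())
rect('stock',((H<8)|(H>172))&(S>120)&(V>60)&(X<215)&(X>140)&(Y>165)&(Y<220),.03)
print(hsv[165,280],hsv[200,250],hsv[172,193],hsv[150,250], hsv[130,200])
box=(X>235)&(X<350)&(Y>130)&(Y<228)
rect('pad',box&(P[...,2]>.033)&(P[...,2]<.052)&(H<22)&(X<326),.042)
rect('board',box&(P[...,2]>.004)&(P[...,2]<.2),.012)
rect('blade',(X>170)&(X<215)&(Y>145)&(Y<205)&(S<60)&(V<150),.02)
rect('green',box&(H>40)&(H<85)&(S>80),.012)
for v in (150,165,180,195,210): print(v,[(u,int(P[v,u,2]*1000)) for u in range(240,345,4)])
E
```

```text
stock [157 178  41  30 404] ((509.40557861328125, 267.3655090332031), (119.62980651855469, 25.92551040649414), 57.28818130493164) zmed 0.030576087379035954
[[466.20001220703125, 224.0], [488.0, 210.0], [552.5999755859375, 310.70001220703125], [530.7999877929688, 324.70001220703125]]
[ 15 119 118] [ 67 122 123] [90  8 94] [ 20  55 129] [99 63 77]
pad [ 256  137   60   67 3344] ((575.6793823242188, -24.366867065429688), (148.54734802246094, 170.08493041992188), 86.57389831542969) zmed 0.041691287304445074
[[486.3999938964844, -93.4000015258789], [656.0999755859375, -103.5999984741211], [665.0, 44.70000076293945], [495.20001220703125, 54.900001525878906]]
board [ 240  135  103   89 6871] ((562.1395874023438, -42.34904479980469), (257.63104248046875, 226.36170959472656), 82.59626770019531) zmed 0.0400714826154229
[[433.29998779296875, -155.5], [657.7999877929688, -184.6999969482422], [691.0, 70.80000305175781], [466.5, 100.0]]
blade [ 171  146   44   59 1509] ((560.0645141601562, 230.66827392578125), (161.49949645996094, 118.09466552734375), 2.044182062149048) zmed 0.0015470661148982501

[... 1243 characters left out ...]
, 39), (312, 44), (316, 12), (320, 38), (324, 10), (328, 163), (332, 126), (336, 0), (340, 2), (344, 2)]
195 [(240, 0), (244, 11), (248, 15), (252, 16), (256, 41), (260, 43), (264, 43), (268, 44), (272, 41), (276, 39), (280, 43), (284, 43), (288, 44), (292, 39), (296, 40), (300, 42), (304, 41), (308, 44), (312, 12), (316, 34), (320, 6), (324, 127), (328, 161), (332, 9), (336, 1), (340, 0), (344, -1)]
210 [(240, -2), (244, -3), (248, -3), (252, 7), (256, 12), (260, 10), (264, 11), (268, 13), (272, 12), (276, 11), (280, 10), (284, 12), (288, 11), (292, 18), (296, 13), (300, 13), (304, 9), (308, 9), (312, 26), (316, 36), (320, 5), (324, 132), (328, 122), (332, 0), (336, -3), (340, 1), (344, 0)]
```

View pics/top1.png

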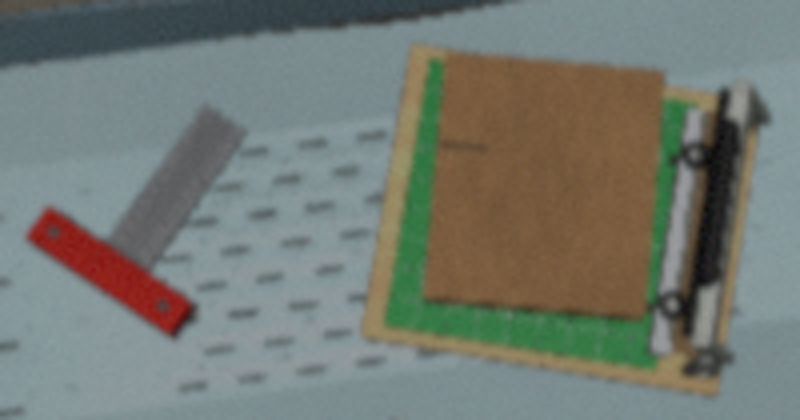

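The crop shows the tick at about (445,146), which is full-image (260.8,161.5). The pad is turned a few degrees relative to the board, and there is a gap of about 20 px in the crop to the fence. The blade points up and right. Next I'll fit the board axis and fence line.

```bash
cat >> h.py <<'E'
def edges(c,board=True):
    """line fits per row: left edge of green, pad near edge, pad far edge, fence face; world xy in mm"""
    hsv=cv2.cvtColor(cv2.resize(c['image'],None,fx=4,fy=4,interpolation=cv2.INTER_CUBIC),cv2.COLOR_RGB2HSV).astype(int)
    g=(abs(hsv[...,0]-65)<18)&(hsv[...,1]>85); out={}
    def fit(name,f,rows,z):
        W=[]
        for v in rows:
            u=f(v*4)
            if u is not None: W.append(ray(c,(u+.5)/4-.5,v,z)[:2]*1000)
        W=np.array(W)
        for _ in range(3):
            vx,vy,x0,y0=cv2.fitLine(W.astype(np.float32),cv2.DIST_HUBER,0,.01,.01).ravel()
            r=(W-[x0,y0])@[-vy,vx]
            W=W[abs(r)<max(1.5,2*np.std(r))] 
        if vx<0: vx,vy=-vx,-vy
        out[name]=(np.array([x0,y0]),np.degrees(np.arctan2(vy,vx)));print(name,len(W),'pt',x0.round(1),y0.round(1),'ang',out[name][1].round(2),'rms',np.std(r).round(2))
    def gl(v):
        u=np.where(g[v,960:1100])[0]; return 960+u[0] if len(u)>8 else None
    def near(v):
        u=np.where(g[v,960:1100])[0]; return 960+u[-1]+1 if len(u)>8 else None
    def far(v):
        u=np.where(g[v,1220:1340])[0]; return 1220+u[0] if len(u)>8 else None
    def fen(v):
        u=np.where(g[v,1220:1340])[0]; return 1220+u[-1]+1 if len(u)>8 else None
    fit('greenL',gl,range(143,204),.012); fit('near',near,range(142,196),.042)
    fit('far',far,range(155,200),.042); fit('fence(z12)',fen,range(155,200),.012)
    return out
E
python3 - <<'E'
from h import *
edges(load('top'))
c=load('top');print('tick',ray(c,260.8,161.5,.042),ray(c,271.7,162.3,.042))
s=load('scene');P=pts(s);im=s['image'];hsv=cv2.cvtColor(im,cv2.COLOR_RGB2HSV);H,S,V=cv2.split(hsv)
m=((H<8)|(H>172))&(S>120);m[:,:260]=0;m[190:]=0;m[:145]=0
q=np.argwhere(m);W=np.array([ray(s,u,v,.03)[:2]*1000 for v,u in q],np.float32);print(len(q),cv2.minAreaRect(W),np.median(P[m],0))
E
```

```text
greenL 61 pt 570.6 69.5 ang -8.1 rms 0.27
near 51 pt 599.7 49.5 ang -3.8 rms 0.42
far 41 pt 561.7 -99.7 ang -3.87 rms 0.42
fence(z12) 38 pt 565.3 -111.8 ang -7.82 rms 0.43
tick [0.59726108 0.04372746 0.042     ] [0.59581581 0.01421829 0.042     ]
269 ((509.42608642578125, 259.2769775390625), (140.95730590820312, 34.9581298828125), 57.860286712646484) [0.50681884 0.25916207 0.02996124]
```

```bash
cat >> h.py <<'E'
from scipy.spatial.transform import Rotation as Ro
def Rt(yaw,tilt=0):
    """tool down, tool y at world angle yaw (deg); tilt about tool x (deg)"""
    a=np.radians(yaw);y=np.array([np.cos(a),np.sin(a),0]);z=np.array([0,0,-1.]);x=np.cross(y,z)
    return Ro.from_matrix(np.c_[x,y,z])*Ro.from_rotvec([np.radians(tilt),0,0])
def now():
    s=telemetry.observe();w,x,y,z=s['orientation'];return np.array(s['tool_pos']),Ro.from_quat([x,y,z,w]),s
def plan(ways,start=None):
    """ways: (xyz mm, yaw, tilt, n rows)"""
    p,R=start or now()[:2]; n=0
    for xyz,yaw,tilt,k in ways:
        t=np.array(xyz)/1000;T=Rt(yaw,tilt)
        for i in range(k):
            f=1/(k-i); d=R.inv().apply((t-p)*f).round(4); r=((R.inv()*T).as_rotvec()*f).round(4)
            n+=1;print(n,d.tolist(),r.tolist()); p=p+R.apply(d);R=R*Ro.from_rotvec(r)
    print('end',(p*1000).round(1),R.as_matrix()[:2,1].round(3)); return p,R
E
python3 - <<'E'
from h import *
plan([((583.5,76,205),-8,0,11),((583.5,76,22),-8,0,4)])
E
```

```text
1 [-0.049, -0.0286, 0.0] [-0.0001, 0.0001, 0.1299]
2 [-0.0523, -0.022, 0.0] [-0.0001, 0.0001, 0.1299]
3 [-0.0547, -0.015, 0.0] [-0.0001, 0.0001, 0.1299]
4 [-0.0562, -0.0078, 0.0] [-0.0001, 0.0, 0.1299]
5 [-0.0568, -0.0005, 0.0] [-0.0001, 0.0001, 0.1299]
6 [-0.0563, 0.0069, 0.0] [-0.0001, 0.0, 0.1299]
7 [-0.055, 0.0141, 0.0] [-0.0001, 0.0001, 0.1298]
8 [-0.0527, 0.0211, 0.0] [-0.0001, 0.0, 0.1299]
9 [-0.0495, 0.0278, 0.0] [-0.0, 0.0, 0.1298]
10 [-0.0455, 0.034, 0.0] [-0.0001, 0.0001, 0.1299]
11 [-0.0407, 0.0395, 0.0] [-0.0, 0.0, 0.1298]
12 [-0.0, 0.0, 0.0458] [-0.0, 0.0, 0.0]
13 [-0.0, 0.0, 0.0457] [-0.0, 0.0, 0.0]
14 [-0.0, 0.0, 0.0458] [-0.0, 0.0, 0.0]
15 [-0.0, 0.0001, 0.0457] [-0.0, 0.0, 0.0]
end [583.5  76.   22. ] [ 0.99  -0.139]
```

>>> apply_moves(
  targets=[
    {"fingers": 1,"x": -0.049,"y": -0.0286,"rz": 0.13},
    {"x": -0.0523,"y": -0.022,"rz": 0.13},
    {"x": -0.0547,"y": -0.015,"rz": 0.13},
    {"x": -0.0562,"y": -0.0078,"rz": 0.13},
    {"x": -0.0568,"y": -0.0005,"rz": 0.13},
    {"x": -0.0563,"y": 0.0069,"rz": 0.13},
    {"x": -0.055,"y": 0.0141,"rz": 0.13},
    {"x": -0.0527,"y": 0.0211,"rz": 0.13},
    {"x": -0.0495,"y": 0.0278,"rz": 0.13},
    {"x": -0.0455,"y": 0.034,"rz": 0.13},
  ],
)

```text
$.targets[0]: bad value
```

>>> apply_moves(
  targets=[
    {"fingers": 1,"x": -0.049,"y": -0.0286,"z": 0,"rx": 0,"ry": 0,"rz": 0.13},
    {"fingers": 1,"x": -0.0523,"y": -0.022,"z": 0,"rx": 0,"ry": 0,"rz": 0.13},
    {"fingers": 1,"x": -0.0547,"y": -0.015,"z": 0,"rx": 0,"ry": 0,"rz": 0.13},
    {"fingers": 1,"x": -0.0562,"y": -0.0078,"z": 0,"rx": 0,"ry": 0,"rz": 0.13},
    {"fingers": 1,"x": -0.0568,"y": -0.0005,"z": 0,"rx": 0,"ry": 0,"rz": 0.13},
    {"fingers": 1,"x": -0.0563,"y": 0.0069,"z": 0,"rx": 0,"ry": 0,"rz": 0.13},
    {"fingers": 1,"x": -0.055,"y": 0.0141,"z": 0,"rx": 0,"ry": 0,"rz": 0.13},
    {"fingers": 1,"x": -0.0527,"y": 0.0211,"z": 0,"rx": 0,"ry": 0,"rz": 0.13},
    {"fingers": 1,"x": -0.0495,"y": 0.0278,"z": 0,"rx": 0,"ry": 0,"rz": 0.13},
    {"fingers": 1,"x": -0.0455,"y": 0.034,"z": 0,"rx": 0,"ry": 0,"rz": 0.13},
  ],
)

```text
t: 1.35
tool_pos: [0.5452, 0.1155, 0.2052]
orientation: [-0.0, 0.713, 0.702, -0.0]
contact_force: [0.0, 1.0, 0.6]
finger_gap: 0.094
gripper_force: 0.0
```

```bash
python3 - <<'E'
from h import *
p,R,s=now();print(p,s['contact_force'],s['t'])
plan([((583.5,76,160),-8,0,3),((583.5,76,22),-8,0,3),((581,58,22),-8,0,1)])
E
```

```text
[0.54521153 0.11553406 0.20524933] [0.04250897 0.98987423 0.63836073] 1.35
1 [-0.013, 0.013, 0.0151] [-0.0001, 0.0, 0.0414]
2 [-0.0124, 0.0135, 0.0151] [-0.0001, 0.0, 0.0414]
3 [-0.0119, 0.014, 0.015] [-0.0001, 0.0, 0.0414]
4 [0.0, -0.0, 0.046] [-0.0, 0.0, 0.0]
5 [0.0, -0.0, 0.046] [-0.0, 0.0, 0.0]
6 [0.0, -0.0, 0.046] [-0.0, 0.0, 0.0]
7 [-0.0181, -0.0, 0.0] [-0.0, 0.0, 0.0]
end [581.  58.  22.] [ 0.99  -0.139]
```

>>> apply_moves(
  targets=[
    {"fingers": 1,"x": -0.013,"y": 0.013,"z": 0.015,"rx": 0,"ry": 0,"rz": 0.0414},
    {"fingers": 1,"x": -0.0124,"y": 0.0135,"z": 0.015,"rx": 0,"ry": 0,"rz": 0.0414},
    {"fingers": 1,"x": -0.0119,"y": 0.014,"z": 0.015,"rx": 0,"ry": 0,"rz": 0.0414},
    {"fingers": 1,"x": 0,"y": 0,"z": 0.046,"rx": 0,"ry": 0,"rz": 0},
    {"fingers": 1,"x": 0,"y": 0,"z": 0.046,"rx": 0,"ry": 0,"rz": 0},
    {"fingers": 1,"x": 0,"y": 0,"z": 0.046,"rx": 0,"ry": 0,"rz": 0},
    {"fingers": 1,"x": -0.008,"y": 0,"z": 0,"rx": 0,"ry": 0,"rz": 0},
    {"fingers": 1,"x": -0.006,"y": 0,"z": 0,"rx": 0,"ry": 0,"rz": 0},
    {"fingers": 1,"x": -0.006,"y": 0,"z": 0,"rx": 0,"ry": 0,"rz": 0},
    {"fingers": 1,"x": -0.004,"y": 0,"z": 0,"rx": 0,"ry": 0,"rz": 0},
  ],
)

```text
t: 2.6
tool_pos: [0.5803, 0.0536, 0.024]
orientation: [0.001, 0.753, 0.658, 0.001]
contact_force: [0.8, 1.9, 1.8]
finger_gap: 0.0937
gripper_force: 0.8
```

>>> apply_moves(
  targets=[
    {"fingers": 1,"x": -0.003,"y": 0,"z": 0,"rx": 0,"ry": 0,"rz": 0},
    {"fingers": 1,"x": -0.002,"y": 0,"z": 0,"rx": 0,"ry": 0,"rz": 0},
    {"fingers": 1,"x": 0,"y": 0,"z": 0,"rx": 0,"ry": 0,"rz": 0},
  ],
)

```text
t: 2.98
tool_pos: [0.5787, 0.0489, 0.0224]
orientation: [-0.0, 0.753, 0.658, -0.0]
contact_force: [0.3, -0.3, -0.2]
finger_gap: 0.0938
gripper_force: 0.0
```

```bash
python3 - <<'E'
from h import *
c=grab('top');save(c,'top2',(150,125,350,230),4);edges(c)
E
```

```text
Traceback (most recent call last):
  File "h.py", line 41, in edges
    fit('greenL',gl,range(143,204),.012); fit('near',near,range(142,196),.042)
    ~~~^^^^^^^^^^^^^^^^^^^^^^^^^^^^^^^^^
  File "h.py", line 28, in fit
    vx,vy,x0,y0=cv2.fitLine(W.astype(np.float32),cv2.DIST_HUBER,0,.01,.01).ravel()
                ~~~~~~~~~~~^^^^^^^^^^^^^^^^^^^^^^^^^^^^^^^^^^^^^^^^^^^^^^^
cv2.error: OpenCV(4.12.0) /io/opencv/modules/imgproc/src/linefit.cpp:618: error: (-215:Assertion failed) npoints2 >= 0 || npoints3 >= 0 in function 'fitLine'
```

View pics/top2.png

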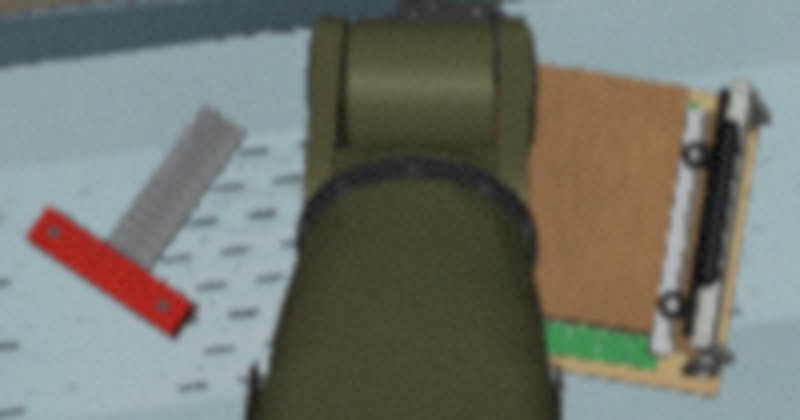

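The arm hides the near edge. The pad's far edge is almost at the fence, with about 3 mm left by calculation. I'll keep pushing in small steps.

>>> apply_moves(
  targets=[
    {"fingers": 1,"x": -0.0015,"y": 0,"z": 0,"rx": 0,"ry": 0,"rz": 0},
    {"fingers": 1,"x": -0.001,"y": 0,"z": 0,"rx": 0,"ry": 0,"rz": 0},
  ],
)

```text
t: 3.28
tool_pos: [0.579, 0.0481, 0.0226]
orientation: [-0.001, 0.754, 0.657, 0.001]
contact_force: [4.0, 16.3, 0.6]
finger_gap: 0.0938
gripper_force: 8.5
```

>>> apply_moves(
  targets=[
    {"fingers": 1,"x": -0.001,"y": 0,"z": 0,"rx": 0,"ry": 0,"rz": 0},
  ],
)

```text
t: 3.4
tool_pos: [0.5791, 0.048, 0.0228]
orientation: [-0.001, 0.754, 0.657, 0.002]
contact_force: [4.6, 24.0, -0.0]
finger_gap: 0.0942
gripper_force: 11.8
```

>>> apply_moves(
  targets=[
    {"fingers": 1,"x": -0.001,"y": 0,"z": 0,"rx": 0,"ry": 0,"rz": 0},
  ],
)

```text
t: 3.52
tool_pos: [0.5791, 0.0479, 0.0229]
orientation: [-0.001, 0.754, 0.657, 0.003]
contact_force: [7.4, 29.7, 0.7]
finger_gap: 0.0942
gripper_force: 15.3
```

```bash
python3 - <<'E'
from h import *
s=plan([((581.5,66,22),-8,0,1),((560,120,110),-14,0,2),((509.4,267.4,75),-32.5,3.8,4)])
plan([((509.4,267.4,16),-32.5,3.8,2)],s)
E
```

```text
1 [0.0183, -0.0001, 0.001] [0.0019, -0.0057, 0.0029]
2 [0.0252, -0.0144, -0.044] [0.0, 0.0, 0.0524]
3 [0.0245, -0.0157, -0.044] [0.0, 0.0, 0.0523]
4 [0.0327, -0.0212, 0.0088] [0.0164, 0.0027, 0.0807]
5 [0.0308, -0.0236, 0.0092] [0.0164, 0.0027, 0.0807]
6 [0.0288, -0.0259, 0.0097] [0.0165, 0.0026, 0.0807]
7 [0.0267, -0.0279, 0.0102] [0.0164, 0.0027, 0.0807]
end [509.4 267.4  75. ] [ 0.842 -0.536]
1 [-0.0, 0.0019, 0.0294] [0.0, -0.0, 0.0]
2 [-0.0, 0.002, 0.0294] [0.0, -0.0, 0.0]
end [509.4 267.4  16. ] [ 0.842 -0.536]
```

>>> apply_moves(
  targets=[
    {"fingers": 1,"x": 0.021,"y": 0,"z": 0,"rx": 0,"ry": 0,"rz": 0},
    {"fingers": 1,"x": 0.0252,"y": -0.0144,"z": -0.044,"rx": 0,"ry": 0,"rz": 0.0524},
    {"fingers": 1,"x": 0.0245,"y": -0.0157,"z": -0.044,"rx": 0,"ry": 0,"rz": 0.0524},
    {"fingers": 1,"x": 0.0327,"y": -0.0212,"z": 0.0088,"rx": 0.0164,"ry": 0.0027,"rz": 0.0807},
    {"fingers": 1,"x": 0.0308,"y": -0.0236,"z": 0.0092,"rx": 0.0164,"ry": 0.0027,"rz": 0.0807},
    {"fingers": 1,"x": 0.0288,"y": -0.0259,"z": 0.0097,"rx": 0.0164,"ry": 0.0027,"rz": 0.0807},
    {"fingers": 1,"x": 0.0267,"y": -0.0279,"z": 0.0102,"rx": 0.0164,"ry": 0.0027,"rz": 0.0807},
    {"fingers": 1,"x": 0,"y": 0,"z": 0,"rx": 0,"ry": 0,"rz": 0},
  ],
)

```text
t: 4.53
tool_pos: [0.5068, 0.2682, 0.0745]
orientation: [-0.029, 0.875, 0.484, -0.017]
contact_force: [0.5, -0.8, -0.3]
finger_gap: 0.0938
gripper_force: 0.0
```

```bash
python3 - <<'E'
from h import *
p,R,s=now();print(p,R.as_matrix().round(3).tolist(),s['contact_force'])
plan([((509.4,267.4,16),-32.5,3.8,3)])
c=grab('top');edges(c)
E
```

```text
[0.50677672 0.26816205 0.07448729] [[0.532, 0.845, -0.058], [0.847, -0.53, 0.034], [-0.002, -0.067, -0.998]] [ 0.47206595 -0.79177226 -0.28022278]
1 [0.0003, 0.0022, 0.0194] [-0.0003, 0.0007, 0.0022]
2 [0.0003, 0.0022, 0.0194] [-0.0003, 0.0006, 0.0022]
3 [0.0002, 0.0021, 0.0194] [-0.0003, 0.0007, 0.0022]
end [509.4 267.4  16. ] [ 0.842 -0.536]
greenL 61 pt 570.6 69.5 ang -8.11 rms 0.24
near 54 pt 581.7 37.6 ang -8.16 rms 0.29Traceback (most recent call last):
  File "<stdin>", line 4, in <module>
  File "h.py", line 42, in edges
    fit('far',far,range(155,200),.042); fit('fence(z12)',fen,range(155,200),.012)
    ~~~^^^^^^^^^^^^^^^^^^^^^^^^^^^^^^^
  File "h.py", line 28, in fit
    vx,vy,x0,y0=cv2.fitLine(W.astype(np.float32),cv2.DIST_HUBER,0,.01,.01).ravel()
                ~~~~~~~~~~~^^^^^^^^^^^^^^^^^^^^^^^^^^^^^^^^^^^^^^^^^^^^^^^
cv2.error: OpenCV(4.12.0) /io/opencv/modules/imgproc/src/linefit.cpp:618: error: (-215:Assertion failed) npoints2 >= 0 || npoints3 >= 0 in function 'fitLine'
```

The pad is home: it is parallel to the mat and no green shows at the fence. Next I'll descend and grip.

>>> apply_moves(
  grip_force=40,
  targets=[
    {"fingers": 1,"x": 0.0005,"y": 0.002,"z": 0.0194,"rx": 0,"ry": 0,"rz": 0.002},
    {"fingers": 1,"x": 0.0005,"y": 0.002,"z": 0.0194,"rx": 0,"ry": 0,"rz": 0.002},
    {"fingers": 1,"x": 0.0005,"y": 0.002,"z": 0.0194,"rx": 0,"ry": 0,"rz": 0.002},
    {"fingers": 0.5,"x": 0,"y": 0,"z": 0,"rx": 0,"ry": 0,"rz": 0},
    {"fingers": 0.2,"x": 0,"y": 0,"z": 0,"rx": 0,"ry": 0,"rz": 0},
    {"fingers": 0.2,"x": 0,"y": 0,"z": 0,"rx": 0,"ry": 0,"rz": 0},
    {"fingers": 0.2,"x": 0,"y": 0,"z": 0,"rx": 0,"ry": 0,"rz": 0},
    {"fingers": 0.2,"x": 0,"y": 0,"z": 0,"rx": 0,"ry": 0,"rz": 0},
  ],
)

```text
t: 5.58
tool_pos: [0.5107, 0.2666, 0.0172]
orientation: [-0.029, 0.877, 0.48, -0.016]
contact_force: [0.5, -0.5, -0.6]
finger_gap: 0.0473
gripper_force: 0.0
```

>>> apply_moves(
  grip_force=40,
  targets=[
    {"fingers": 0.2,"x": 0,"y": 0,"z": 0,"rx": 0,"ry": 0,"rz": 0},
    {"fingers": 0.2,"x": 0,"y": 0,"z": 0,"rx": 0,"ry": 0,"rz": 0},
    {"fingers": 0.2,"x": 0,"y": 0,"z": 0,"rx": 0,"ry": 0,"rz": 0},
    {"fingers": 0.2,"x": 0,"y": 0,"z": 0,"rx": 0,"ry": 0,"rz": 0},
    {"fingers": 0.2,"x": 0,"y": 0,"z": 0,"rx": 0,"ry": 0,"rz": 0},
  ],
)

```text
t: 6.2
tool_pos: [0.5106, 0.2667, 0.017]
orientation: [-0.029, 0.877, 0.48, -0.016]
contact_force: [-2.9, 1.4, 3.6]
finger_gap: 0.0276
gripper_force: 40.0
```

```bash
python3 - <<'E'
from h import *
c=load('top')
g=cv2.resize(c['image'],None,fx=4,fy=4,interpolation=cv2.INTER_CUBIC).astype(int).sum(2)
# tick: min brightness near predicted column range
for u in range(267,278):
    col=g[150*4:175*4,u*4-1:u*4+3].mean(1);b=np.median(col);w=np.clip(b-30-col,0,None)
    v=(w*np.arange(600,700)).sum()/max(w.sum(),1);print(u,round(b),round(col.min()),(ray(c,u,(v+.5)/4-.5,.042)*1000).round(1)[:2])
m=(c['depth']>0);P=pts(c);hs=cv2.cvtColor(c['image'],cv2.COLOR_RGB2HSV)
yb=np.array([np.cos(np.radians(-8.1)),np.sin(np.radians(-8.1))])
M=(P[...,2]>.034)&(P[...,2]<.052)&(hs[...,0]<22)&(hs[...,1]>80);M[:,:255]=0;M[:,322:]=0;M[:130]=0;M[215:]=0
q=np.argwhere(M);W=np.array([ray(c,u,v,.042)[:2]*1000 for v,u in q])@yb;print('pad y extent along yb',np.percentile(W,[.5,99.5]),len(q))
E
```

```text
267 320 269 [599.8  27. ]
268 320 270 [599.   24.3]
269 319 262 [597.9  21.6]
270 316 266 [597.8  18.9]
271 314 270 [598.   16.2]
272 313 268 [597.7  13.5]
273 311 268 [597.2  10.7]
274 315 262 [596.2   8. ]
275 316 260 [595.5   5.3]
276 314 264 [595.3   2.6]
277 314 279 [ 5.961e+02 -1.000e-01]
pad y extent along yb [486.3429836  650.89054433] 3288
```

```bash
python3 - <<'E'
from h import *
plan([((512,265,100),-32.7,0,2),((586.4,65,100),-98.1,0,8)])
E
```

```text
1 [-0.0003, -0.0017, -0.0415] [-0.0332, 0.0001, 0.0009]
2 [-0.0004, -0.0004, -0.0415] [-0.0332, 0.0002, 0.0009]
3 [-0.016, 0.0213, 0.0] [-0.0, -0.0, 0.1427]
4 [-0.0128, 0.0234, 0.0] [-0.0, -0.0, 0.1427]
5 [-0.0094, 0.025, 0.0] [-0.0, -0.0, 0.1427]
6 [-0.0057, 0.0261, 0.0] [-0.0, -0.0, 0.1427]
7 [-0.0019, 0.0266, 0.0] [-0.0, -0.0, 0.1427]
8 [0.0019, 0.0266, 0.0] [-0.0, -0.0, 0.1427]
9 [0.0056, 0.0261, 0.0] [-0.0, -0.0, 0.1426]
10 [0.0092, 0.025, 0.0] [-0.0, -0.0, 0.1427]
end [586.4  65.  100. ] [-0.141 -0.99 ]
```

>>> apply_moves(
  grip_force=55,
  targets=[
    {"fingers": 0.2,"x": 0,"y": -0.0017,"z": -0.0415,"rx": -0.0332,"ry": 0,"rz": 0.0009},
    {"fingers": 0.2,"x": 0,"y": -0.0004,"z": -0.0415,"rx": -0.0332,"ry": 0,"rz": 0.0009},
    {"fingers": 0.2,"x": -0.016,"y": 0.0213,"z": 0,"rx": 0,"ry": 0,"rz": 0.1427},
    {"fingers": 0.2,"x": -0.0128,"y": 0.0234,"z": 0,"rx": 0,"ry": 0,"rz": 0.1427},
    {"fingers": 0.2,"x": -0.0094,"y": 0.025,"z": 0,"rx": 0,"ry": 0,"rz": 0.1427},
    {"fingers": 0.2,"x": -0.0057,"y": 0.0261,"z": 0,"rx": 0,"ry": 0,"rz": 0.1427},
    {"fingers": 0.2,"x": -0.0019,"y": 0.0266,"z": 0,"rx": 0,"ry": 0,"rz": 0.1427},
    {"fingers": 0.2,"x": 0.0019,"y": 0.0266,"z": 0,"rx": 0,"ry": 0,"rz": 0.1427},
    {"fingers": 0.2,"x": 0.0056,"y": 0.0261,"z": 0,"rx": 0,"ry": 0,"rz": 0.1427},
    {"fingers": 0.2,"x": 0.0092,"y": 0.025,"z": 0,"rx": 0,"ry": 0,"rz": 0.1427},
  ],
)

```text
t: 7.45
tool_pos: [0.5869, 0.0644, 0.0995]
orientation: [0.0, 0.997, -0.073, -0.0]
contact_force: [0.1, 0.7, -3.3]
finger_gap: 0.0275
gripper_force: 55.0
```

>>> apply_moves(
  targets=[
    {"fingers": 0.2,"x": 0,"y": 0,"z": 0.012,"rx": 0,"ry": 0,"rz": 0},
    {"fingers": 0.2,"x": 0,"y": 0,"z": 0.012,"rx": 0,"ry": 0,"rz": 0},
    {"fingers": 0.2,"x": 0,"y": 0,"z": 0,"rx": 0,"ry": 0,"rz": 0},
  ],
)

```text
t: 7.82
tool_pos: [0.5859, 0.0661, 0.0745]
orientation: [0.0, 0.998, -0.07, -0.001]
contact_force: [-0.3, 0.7, -1.9]
finger_gap: 0.027
gripper_force: 55.0
```

```bash
python3 - <<'E'
from h import *
p,R,s=now();print(p,s['contact_force'],s['joint_pos'].round(2));M=R.as_matrix();print(M[:,1].round(4),M[:,2].round(4))
c=grab('top');d=grab('scene');
save(c,'top3',(225,120,345,210),4)
save(d,'sc3',(250,150,390,280),4)
a=cv2.imread('pics/top3.png');b=cv2.imread('pics/sc3.png');h=520;a=cv2.resize(a,(400,300));b=cv2.resize(b,(400,371))
o=np.zeros((371,800,3),np.uint8);o[:300,:400]=a;o[:,400:]=b;cv2.imwrite('pics/both3.png',o)
E
```

```text
[0.58585676 0.06613144 0.0744811 ] [-0.31806817  0.7031325  -1.93704509] [ 0.05  0.52  1.53 -0.    1.09  1.76]
[-1.390e-01 -9.903e-01  9.000e-04] [-2.6e-03 -5.0e-04 -1.0e+00]
```

View pics/both3.png

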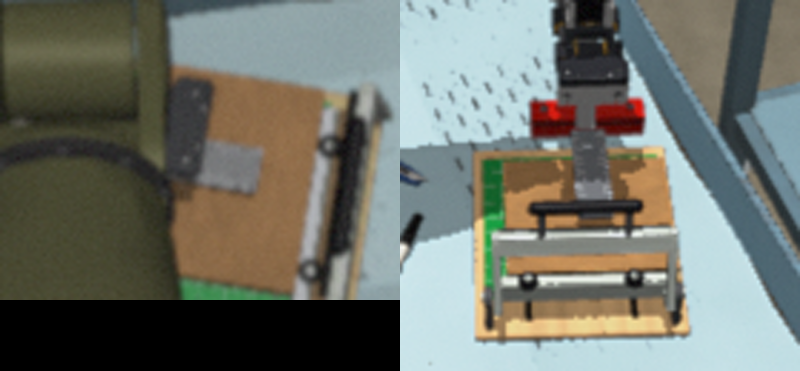

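On the left (top view), the blade end is visible at crop (205–262,142–190). On the right (scene view), the stock is held centred in the fingers with the blade level. Next I'll fit the blade in the top view.

```bash
cat >> h.py <<'E'
yb=np.array([np.cos(np.radians(-8.1)),np.sin(np.radians(-8.1))]);xb=np.array([yb[1],-yb[0]])
def blade(c,z,zt=.012,roi=(283,308,155,185)):
    P=pts(c);hs=cv2.cvtColor(c['image'],cv2.COLOR_RGB2HSV);u0,u1,v0,v1=roi
    M=np.zeros(P.shape[:2],np.uint8);M[v0:v1,u0:u1]=((hs[...,1]<60)&(hs[...,2]>70))[v0:v1,u0:u1]
    n,l,st,_=cv2.connectedComponentsWithStats(M);k=1+np.argmax(st[1:,4]);M=l==k
    q=np.argwhere(M);W=np.array([ray(c,u,v,z)[:2]*1000 for v,u in q]);B=np.c_[W@xb,W@yb]
    Z=P[M][:,2]*1000;A=np.linalg.lstsq(np.c_[np.ones(len(Z)),B-B.mean(0)],Z,rcond=None)[0]
    print('blade px',len(q),st[k],'z',A.round(3),'xb',np.percentile(B[:,0],[1,99]).round(1))
    up=cv2.resize(c['image'],None,fx=4,fy=4,interpolation=cv2.INTER_CUBIC);S=cv2.cvtColor(up,cv2.COLOR_RGB2HSV)[...,1].astype(int)
    T,Bt=[],[]
    for u in range(st[k][0]+3,st[k][0]+st[k][2]-3):
        r=np.where((S[v0*4:v1*4,u*4:u*4+4].mean(1)<75))[0]
        if len(r): T.append(ray(c,u,(v0*4+r[0]+.5)/4-.5,z)[:2]*1000);Bt.append(ray(c,u,(v0*4+r[-1]+.5)/4-.5,z)[:2]*1000)
    for n,E in(('left',T),('right',Bt)):
        E=np.array(E);f=np.polyfit(E@xb,E@yb,1);print(n,'yb',np.median(E@yb).round(1),'slope',f[0].round(4))
E
python3 - <<'E'
from h import *
blade(load('top'),.069)
E
```

```text
blade px 263 [283 159  21  19 263] z [81.663 -0.601  1.139] xb [-63.5 -13.9]
left yb 592.2 slope -0.3174
right yb 554.1 slope 0.005
```

```bash
python3 - <<'E'
from h import *
blade(load('top'),.070,roi=(289,308,155,185))
E
```

```text
blade px 196 [289 162  15  16 196] z [74.696  0.473  0.539] xb [-51.3 -13.9]
left yb 591.7 slope -0.0255
right yb 553.9 slope 0.0154
```

>>> apply_moves(
  targets=[
    {"fingers": 0.2,"x": -0.0014,"y": 0,"z": 0.01,"rx": 0,"ry": 0,"rz": 0},
    {"fingers": 0.2,"x": 0,"y": 0,"z": 0.009,"rx": 0,"ry": 0,"rz": 0},
    {"fingers": 0.2,"x": 0,"y": 0,"z": 0,"rx": 0,"ry": 0,"rz": 0},
    {"fingers": 0.2,"x": 0,"y": 0,"z": 0,"rx": 0,"ry": 0,"rz": 0},
  ],
)

```text
t: 8.43
tool_pos: [0.5855, 0.0657, 0.0571]
orientation: [0.0, 0.997, -0.071, 0.0]
contact_force: [0.4, -0.1, -2.7]
finger_gap: 0.0273
gripper_force: 55.0
```

>>> apply_moves(
  targets=[
    {"fingers": 0.2,"x": 0,"y": 0,"z": 0.0015,"rx": 0,"ry": 0,"rz": 0},
    {"fingers": 0.2,"x": 0,"y": 0,"z": 0,"rx": 0,"ry": 0,"rz": 0},
  ],
)

```text
t: 8.68
tool_pos: [0.5854, 0.0656, 0.0556]
orientation: [0.0, 0.997, -0.071, 0.0]
contact_force: [-0.8, -0.8, -1.6]
finger_gap: 0.0272
gripper_force: 55.0
```

>>> apply_moves(
  targets=[
    {"fingers": 0.2,"x": 0,"y": 0,"z": 0.001,"rx": 0,"ry": 0,"rz": 0},
    {"fingers": 0.2,"x": 0,"y": 0,"z": 0,"rx": 0,"ry": 0,"rz": 0},
  ],
)

```text
t: 8.93
tool_pos: [0.5854, 0.0656, 0.0545]
orientation: [0.0, 0.997, -0.071, 0.0]
contact_force: [0.9, 0.0, -2.9]
finger_gap: 0.0274
gripper_force: 55.0
```

>>> apply_moves(
  targets=[
    {"fingers": 0.2,"x": 0,"y": 0,"z": 0.0015,"rx": 0,"ry": 0,"rz": 0},
    {"fingers": 0.2,"x": 0,"y": 0,"z": 0,"rx": 0,"ry": 0,"rz": 0},
  ],
)

```text
t: 9.18
tool_pos: [0.5853, 0.0656, 0.0529]
orientation: [0.0, 0.997, -0.071, -0.0]
contact_force: [-0.6, -0.2, -2.5]
finger_gap: 0.0274
gripper_force: 55.0
```

>>> apply_moves(
  targets=[
    {"fingers": 0.2,"x": 0,"y": 0,"z": 0.001,"rx": 0,"ry": 0,"rz": 0},
    {"fingers": 0.2,"x": 0,"y": 0,"z": 0,"rx": 0,"ry": 0,"rz": 0},
  ],
)

```text
t: 9.43
tool_pos: [0.5854, 0.0657, 0.0519]
orientation: [0.0, 0.997, -0.071, -0.0]
contact_force: [0.1, -0.5, -3.0]
finger_gap: 0.0271
gripper_force: 55.0
```

>>> apply_moves(
  targets=[
    {"fingers": 0.2,"x": 0,"y": 0,"z": 0.001,"rx": 0,"ry": 0,"rz": 0},
    {"fingers": 0.2,"x": 0,"y": 0,"z": 0,"rx": 0,"ry": 0,"rz": 0},
  ],
)

```text
t: 9.68
tool_pos: [0.5854, 0.0656, 0.0509]
orientation: [0.0, 0.997, -0.071, -0.0]
contact_force: [0.0, -0.8, -2.6]
finger_gap: 0.0275
gripper_force: 55.0
```

>>> apply_moves(
  targets=[
    {"fingers": 0.2,"x": 0,"y": 0,"z": 0.001,"rx": 0,"ry": 0,"rz": 0},
    {"fingers": 0.2,"x": 0,"y": 0,"z": 0,"rx": 0,"ry": 0,"rz": 0},
  ],
)

```text
t: 9.93
tool_pos: [0.5855, 0.0657, 0.0502]
orientation: [0.0, 0.997, -0.071, 0.0]
contact_force: [0.4, -0.3, -0.4]
finger_gap: 0.0273
gripper_force: 55.0
```

>>> apply_moves(
  targets=[
    {"fingers": 0.2,"x": 0,"y": 0,"z": 0.0006,"rx": 0,"ry": 0,"rz": 0},
    {"fingers": 0.2,"x": 0,"y": 0,"z": 0,"rx": 0,"ry": 0,"rz": 0},
  ],
)

```text
t: 10.18
tool_pos: [0.5856, 0.0657, 0.0501]
orientation: [0.0, 0.997, -0.071, 0.0]
contact_force: [-3.0, 0.1, 6.5]
finger_gap: 0.0275
gripper_force: 55.0
```

>>> apply_moves(
  targets=[
    {"fingers": 0.2,"x": 0,"y": 0,"z": 0.0006,"rx": 0,"ry": 0,"rz": 0},
    {"fingers": 0.2,"x": 0,"y": 0,"z": 0,"rx": 0,"ry": 0,"rz": 0},
  ],
)

```text
t: 10.42
tool_pos: [0.5857, 0.0657, 0.05]
orientation: [0.0, 0.998, -0.071, 0.0]
contact_force: [-5.6, 0.1, 11.8]
finger_gap: 0.0276
gripper_force: 55.0
```

>>> apply_moves(
  targets=[
    {"fingers": 0.2,"x": 0,"y": 0,"z": -0.001,"rx": 0,"ry": 0,"rz": 0},
    {"fingers": 0.2,"x": 0,"y": 0,"z": 0,"rx": 0,"ry": 0,"rz": 0},
  ],
)

```text
t: 10.68
tool_pos: [0.5855, 0.0657, 0.0501]
orientation: [0.0, 0.997, -0.071, 0.0]
contact_force: [-1.6, 0.2, 3.7]
finger_gap: 0.0275
gripper_force: 55.0
```

```bash
python3 - <<'E'
from h import *
c=grab('top');P=pts(c)
blade(c,.046,roi=(289,308,155,185))
p,R,s=now();print('tcp xb,yb',p[:2]@xb*1000,p[:2]@yb*1000,p[2],s['contact_force'],R.as_matrix()[:,1:].round(4).tolist())
d=grab('scene');P=pts(d);hs=cv2.cvtColor(d['image'],cv2.COLOR_RGB2HSV)
M=((hs[...,0]<8)|(hs[...,0]>172))&(hs[...,1]>120);M[:,:260]=0;M[:,400:]=0;M[:150]=0;M[230:]=0
q=P[M]*1000;print('stock px',len(q),'yb ext',np.percentile(q[:,:2]@yb,[1,50,99]).round(1),'xb',np.percentile(q[:,:2]@xb,[5,50,95]).round(1),'z',np.percentile(q[:,2],[5,50,95]).round(1))
save(d,'sc4',(280,160,370,230),8)
E
```

```text
blade px 184 [289 164  14  16 184] z [51.952  0.874  0.356] xb [-50.3 -13.1]
left yb 591.5 slope -0.0186
right yb 554.0 slope -0.001
tcp xb,yb -147.53408329960772 570.4514509494179 0.05007784023580643 [-1.5823078  -0.34851165  3.85739519] [[-0.141, 0.0004], [-0.99, -0.0004], [0.0003, -1.0]]
stock px 317 yb ext [517.1 583.4 630.2] xb [-153.6 -136.4 -131.5] z [41.8 61.1 67.5]
```

View pics/sc4.png

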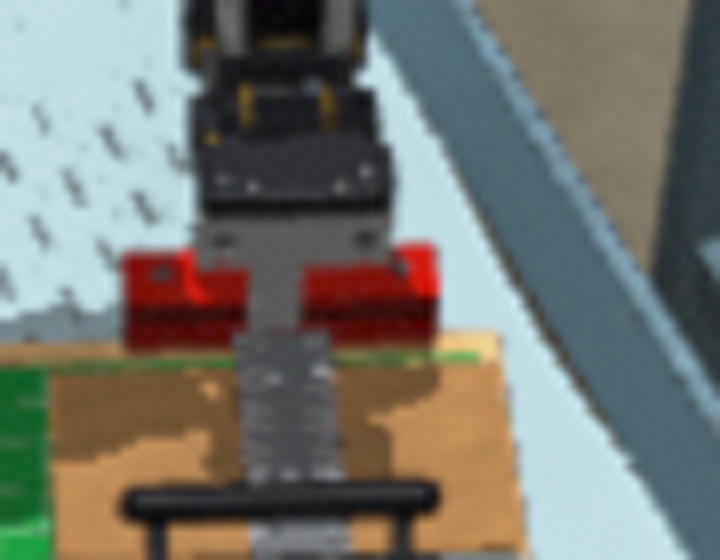

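The stock is square to the pad with the blade on top. The blade's left edge is about 1.4 mm to the left of the tick, so I'll shift it and advance.

>>> apply_moves(
  targets=[
    {"fingers": 0.2,"x": -0.0014,"y": 0.002,"z": -0.0004,"rx": 0,"ry": 0,"rz": 0},
    {"fingers": 0.2,"x": 0,"y": 0.003,"z": 0,"rx": 0,"ry": 0,"rz": 0},
    {"fingers": 0.2,"x": 0,"y": 0.003,"z": 0,"rx": 0,"ry": 0,"rz": 0},
    {"fingers": 0.2,"x": 0,"y": 0.001,"z": 0,"rx": 0,"ry": 0,"rz": 0},
    {"fingers": 0.2,"x": 0,"y": 0,"z": 0,"rx": 0,"ry": 0,"rz": 0},
  ],
)

```text
t: 11.4
tool_pos: [0.5827, 0.0566, 0.0501]
orientation: [0.0, 0.997, -0.071, -0.0]
contact_force: [-0.3, -0.8, 0.3]
finger_gap: 0.0274
gripper_force: 55.0
```

>>> apply_moves(
  targets=[
    {"fingers": 0.2,"x": 0,"y": 0.001,"z": 0,"rx": 0,"ry": 0,"rz": 0},
    {"fingers": 0.2,"x": 0,"y": 0.001,"z": 0,"rx": 0,"ry": 0,"rz": 0},
  ],
)

```text
t: 11.65
tool_pos: [0.5824, 0.055, 0.0502]
orientation: [0.0, 0.998, -0.071, -0.0]
contact_force: [-0.2, 1.8, 0.3]
finger_gap: 0.0273
gripper_force: 55.0
```

```bash
python3 - <<'E'
from h import *
c=grab('top');blade(c,.046,roi=(290,310,155,185))
p,R,s=now();print('tcp xb,yb',p[:2]@xb*1000,p[:2]@yb*1000,p[2],s['contact_force'])
E
```

```text
blade px 226 [290 165  17  16 226] z [48.701 -0.394  0.298] xb [-47.   -2.2]
left yb 589.7 slope -0.0224
right yb 552.5 slope 0.0088
tcp xb,yb -136.36641807287734 568.8721800514923 0.050139995995091655 [ 0.30111089  1.11233127 -0.02873156]
```

>>> apply_moves(
  targets=[
    {"fingers": 0.2,"x": 0,"y": 0.001,"z": 0,"rx": 0,"ry": 0,"rz": 0},
    {"fingers": 0.2,"x": 0,"y": 0,"z": 0,"rx": 0,"ry": 0,"rz": 0},
  ],
)

```text
t: 11.95
tool_pos: [0.5823, 0.0538, 0.0501]
orientation: [0.0, 0.997, -0.071, -0.0]
contact_force: [0.1, 0.2, -0.5]
finger_gap: 0.0279
gripper_force: 55.0
```

>>> apply_moves(
  targets=[
    {"fingers": 0.2,"x": 0,"y": 0.0006,"z": 0,"rx": 0,"ry": 0,"rz": 0},
    {"fingers": 0.2,"x": 0,"y": 0,"z": 0,"rx": 0,"ry": 0,"rz": 0},
  ],
)

```text
t: 12.2
tool_pos: [0.5822, 0.0533, 0.0502]
orientation: [0.0, 0.997, -0.071, -0.0]
contact_force: [0.1, 0.4, -0.6]
finger_gap: 0.0273
gripper_force: 55.0
```

>>> apply_moves(
  targets=[
    {"fingers": 0.2,"x": 0,"y": 0.0006,"z": 0,"rx": 0,"ry": 0,"rz": 0},
    {"fingers": 0.2,"x": 0,"y": 0,"z": 0,"rx": 0,"ry": 0,"rz": 0},
  ],
)

```text
t: 12.45
tool_pos: [0.5821, 0.0527, 0.0502]
orientation: [0.0, 0.997, -0.071, -0.0]
contact_force: [0.7, 0.8, -0.2]
finger_gap: 0.0273
gripper_force: 55.0
```

>>> apply_moves(
  targets=[
    {"fingers": 0.2,"x": 0,"y": 0.0008,"z": 0,"rx": 0,"ry": 0,"rz": 0},
    {"fingers": 0.2,"x": 0,"y": 0,"z": 0,"rx": 0,"ry": 0,"rz": 0},
  ],
)

```text
t: 12.7
tool_pos: [0.5821, 0.0522, 0.0502]
orientation: [0.0, 0.997, -0.071, 0.0]
contact_force: [2.0, 3.0, -2.2]
finger_gap: 0.0274
gripper_force: 55.0
```

>>> apply_moves(
  targets=[
    {"fingers": 0.2,"x": 0,"y": 0.0008,"z": 0,"rx": 0,"ry": 0,"rz": 0},
    {"fingers": 0.2,"x": 0,"y": 0,"z": 0,"rx": 0,"ry": 0,"rz": 0},
  ],
)

```text
t: 12.95
tool_pos: [0.5822, 0.0521, 0.0504]
orientation: [-0.001, 0.998, -0.071, 0.0]
contact_force: [2.2, 8.6, -2.0]
finger_gap: 0.0271
gripper_force: 55.0
```

>>> apply_moves(
  targets=[
    {"fingers": 0.2,"x": 0,"y": 0.0008,"z": 0,"rx": 0,"ry": 0,"rz": 0},
    {"fingers": 0.2,"x": 0,"y": 0,"z": 0,"rx": 0,"ry": 0,"rz": 0},
  ],
)

```text
t: 13.2
tool_pos: [0.5822, 0.0521, 0.0505]
orientation: [-0.001, 0.998, -0.071, 0.0]
contact_force: [2.5, 14.6, -0.6]
finger_gap: 0.0276
gripper_force: 55.0
```

>>> apply_moves(
  targets=[
    {"fingers": 0.2,"x": 0,"y": -0.0003,"z": 0.0004,"rx": 0,"ry": 0,"rz": 0},
    {"fingers": 0.2,"x": 0,"y": 0,"z": 0,"rx": 0,"ry": 0,"rz": 0},
    {"fingers": 0.2,"x": 0,"y": 0,"z": 0,"rx": 0,"ry": 0,"rz": 0},
    {"fingers": 0.2,"x": 0,"y": 0,"z": 0,"rx": 0,"ry": 0,"rz": 0},
    {"fingers": 0.2,"x": 0,"y": 0,"z": 0,"rx": 0,"ry": 0,"rz": 0},
    {"fingers": 0.2,"x": 0,"y": 0,"z": 0,"rx": 0,"ry": 0,"rz": 0},
  ],
)

```text
t: 13.95
tool_pos: [0.5822, 0.0521, 0.0502]
orientation: [-0.001, 0.998, -0.071, 0.0]
contact_force: [1.4, 12.9, 0.4]
finger_gap: 0.0275
gripper_force: 55.0
```

```bash
python3 - <<'E'
from h import *
c=grab('top');blade(c,.046,roi=(290,310,155,185))
p,R,s=now();print('tcp xb,yb',p[:2]@xb*1000,p[:2]@yb*1000,p[2],s['contact_force'],s['moment'],R.as_matrix()[:,1:].round(4).tolist())
E
```

```text
blade px 232 [290 165  18  16 232] z [58.05  -0.654  0.848] xb [-44.8   0.2]
left yb 589.9 slope -0.4403
right yb 552.6 slope 0.0152
tcp xb,yb -133.619068106472 569.0207160809326 0.05018542230335719 [ 2.02206193 12.1122015   1.0991956 ] [ 2.28807016 -0.0996312  -0.00410877] [[-0.1407, 0.001], [-0.9901, 0.0015], [-0.0017, -1.0]]
```

>>> apply_moves(
  targets=[
    {"fingers": 0.2,"x": 0,"y": -0.0008,"z": 0,"rx": 0,"ry": 0,"rz": 0},
    {"fingers": 0.4,"x": 0,"y": 0,"z": 0,"rx": 0,"ry": 0,"rz": 0},
    {"fingers": 0.5,"x": 0,"y": 0,"z": 0,"rx": 0,"ry": 0,"rz": 0},
    {"fingers": 0.6,"x": 0,"y": 0,"z": 0,"rx": 0,"ry": 0,"rz": 0},
    {"fingers": 0.6,"x": 0,"y": 0,"z": 0,"rx": 0,"ry": 0,"rz": 0},
    {"fingers": 0.6,"x": 0,"y": 0,"z": 0,"rx": 0,"ry": 0,"rz": 0},
  ],
)

```text
t: 14.75
tool_pos: [0.582, 0.0514, 0.0498]
orientation: [0.0, 0.997, -0.071, 0.0]
contact_force: [0.3, 0.2, 0.6]
finger_gap: 0.0567
gripper_force: 0.0
```

>>> apply_moves(
  targets=[
    {"fingers": 0.6,"x": 0,"y": -0.002,"z": -0.03,"rx": 0,"ry": 0,"rz": 0},
    {"fingers": 0.6,"x": 0,"y": -0.002,"z": -0.06,"rx": 0,"ry": 0,"rz": 0},
    {"fingers": 0.3,"x": 0,"y": -0.04,"z": -0.05,"rx": 0,"ry": 0,"rz": 0},
    {"fingers": 0,"x": -0.05,"y": -0.05,"z": 0,"rx": 0,"ry": 0,"rz": 0},
    {"fingers": 0,"x": -0.06,"y": -0.05,"z": 0,"rx": 0,"ry": 0,"rz": 0},
    {"fingers": 0,"x": -0.06,"y": -0.05,"z": 0,"rx": 0,"ry": 0,"rz": 0},
  ],
)

```text
t: 15.5
tool_pos: [0.4653, 0.2381, 0.1886]
orientation: [0.0, 0.997, -0.071, 0.0]
contact_force: [-0.0, 0.4, 1.4]
finger_gap: 0.0198
gripper_force: 0.0
```

```bash
python3 - <<'E'
from h import *
p,R,s=now();print(p,s['joint_pos'].round(2))
c=grab('top');save(c,'top5',(225,125,345,215),6)
E
```

```text
[0.46527423 0.23812458 0.18864169] [ 0.4   0.25  1.62 -0.    1.27  2.12]
```

View pics/top5.png

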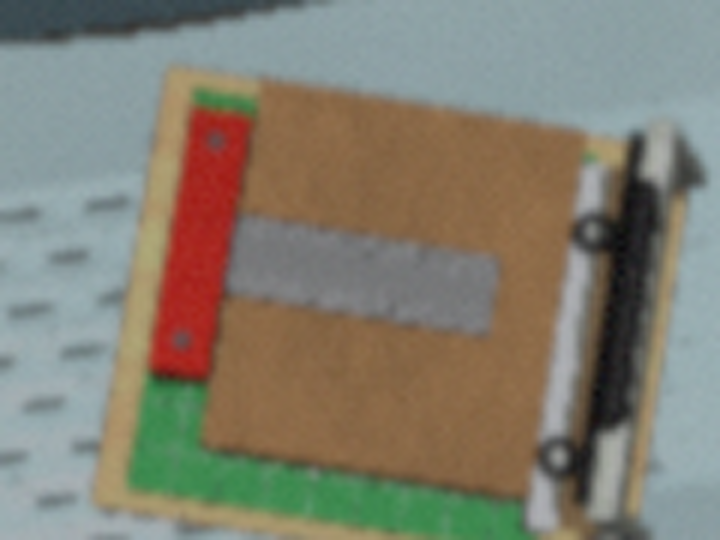

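The stock is flush along the pad's near edge, and the blade lies towards the fence. I'll check the blade edge numerically against the pad's sides.

```bash
python3 - <<'E'
from h import *
c=load('top');up=cv2.resize(c['image'],None,fx=4,fy=4,interpolation=cv2.INTER_CUBIC)
hsv=cv2.cvtColor(up,cv2.COLOR_RGB2HSV).astype(int)
def cross(lo,hi,us,z,th=60,first=True):
    o=[]
    for u in us:
        s=hsv[lo*4:hi*4,u*4:u*4+4,1].mean(1);a,b=(s[:6].mean(),s[-6:].mean());m=(a+b)/2
        k=np.where((s-m)*(a-m)<0)[0][0]; o.append(ray(c,u,(lo*4+k)/4-.5+.125,z)[:2]*1000)
    o=np.array(o);f=np.polyfit(o@xb,o@yb,1);return (o@yb).mean().round(2),f[0].round(4),np.std(o@yb).round(2)
print('blade left',cross(157,166,range(268,280),.046),cross(160,169,range(284,305),.046))
print('blade right',cross(169,180,range(268,280),.046),cross(172,183,range(284,300),.046))
print('pad top',cross(133,143,range(272,300),.042)); print('pad bottom',cross(199,210,range(262,280),.042),cross(202,213,range(285,308),.042))
# brightness profile across left edge, tick columns vs outside
g=up.astype(int).sum(2)
for us in (range(266,275),range(284,300)):
    acc={}
    for u in us:
        for k in range(155*4,172*4):
            w=ray(c,u,k/4-.375,.042)[:2]*1000@yb; acc.setdefault(round(w),[]).append(g[k,u*4+2])
    print([(w,int(np.mean(acc[w]))) for w in sorted(acc) if 578<w<602])
E
```

```text
blade left (np.float64(589.65), np.float64(-0.0029), np.float64(0.26)) (np.float64(589.38), np.float64(-0.002), np.float64(0.32))
blade right (np.float64(552.22), np.float64(-0.008), np.float64(0.21)) (np.float64(552.02), np.float64(-0.0025), np.float64(0.22))
pad top (np.float64(653.15), np.float64(0.0778), np.float64(2.13))
pad bottom (np.float64(483.04), np.float64(-0.0879), np.float64(4.71)) (np.float64(480.34), np.float64(-0.0331), np.float64(7.23))
[(579, 357), (580, 358), (581, 362), (582, 366), (583, 367), (584, 369), (585, 367), (586, 366), (587, 363), (588, 352), (589, 344), (590, 329), (591, 318), (592, 310), (593, 309), (594, 311), (595, 315), (596, 317), (597, 318), (598, 320), (599, 318), (600, 319), (601, 317)]
[(579, 355), (580, 356), (581, 355), (582, 357), (583, 357), (584, 358), (585, 356), (586, 357), (587, 352), (588, 346), (589, 337), (590, 327), (591, 317), (592, 309), (593, 305), (594, 304), (595, 305), (596, 305), (597, 305), (598, 305), (599, 307), (600, 306), (601, 307)]
```

The blade's left edge is at 589.4 against 589.4 for the tick. Now the bar: locate the rod.

```bash
cat >> h.py <<'E'
def rod(c,lo=.05,cam='top'):
    P=pts(c)*1000;V=c['image'].max(2);
    w=P[...,:2];X=w@xb;Y=w@yb
    M=(P[...,2]>lo*1000)&(V<60)&(X>-110)&(X<140)&(Y>490)&(Y<640)
    q=P[M];B=np.c_[q[:,:2]@xb,q[:,:2]@yb,q[:,2]];print('rod',len(q),np.percentile(B,[3,50,97],axis=0).round(1).tolist())
E
python3 - <<'E'
from h import *
rod(load('top'),.13);d=grab('scene');rod(d,.13)
p,R,s=now();print('tcp b',p[:2]@xb*1000,p[:2]@yb*1000,p[2])
E
```

```text
rod 200 [[42.9, 508.8, 158.5], [48.0, 555.8, 163.6], [54.0, 601.7, 167.8]]
rod 200 [[44.5, 512.3, 138.4], [52.0, 558.6, 163.0], [57.8, 602.9, 167.9]]
tcp b -303.16551747754346 425.21077379455977 0.18892343443467513
```

```bash
python3 - <<'E'
from h import *
def B(x,y,z): return (*(x*xb+y*yb),z)
s=plan([(B(-303,425,225),-98.1,0,1),(B(82,555.5,225),-98.1,0,8),(B(82,555.5,148),-98.1,0,2)])
E
```

```text
1 [-0.0002, 0.0002, -0.0361] [-0.0002, 0.0002, 0.0046]
2 [0.0163, 0.0481, 0.0] [-0.0, -0.0, -0.0]
3 [0.0163, 0.0481, 0.0] [-0.0, -0.0, -0.0]
4 [0.0163, 0.0481, 0.0] [-0.0, -0.0, -0.0]
5 [0.0163, 0.0481, 0.0] [-0.0, -0.0, -0.0]
6 [0.0163, 0.0481, 0.0] [-0.0, -0.0, -0.0]
7 [0.0163, 0.0482, 0.0] [-0.0, -0.0, -0.0]
8 [0.0163, 0.0481, 0.0] [-0.0, -0.0, -0.0]
9 [0.0164, 0.0482, 0.0] [-0.0, -0.0, -0.0]
10 [-0.0, -0.0, 0.0385] [-0.0, -0.0, -0.0]
11 [-0.0, -0.0, 0.0385] [-0.0, -0.0, -0.0]
end [ 538.4 -159.5  148. ] [-0.141 -0.99 ]
```

>>> apply_moves(
  targets=[
    {"fingers": 0,"x": 0,"y": 0,"z": -0.036,"rx": 0,"ry": 0,"rz": 0.004},
    {"fingers": 0,"x": 0.0163,"y": 0.0481,"z": 0,"rx": 0,"ry": 0,"rz": 0},
    {"fingers": 0,"x": 0.0163,"y": 0.0481,"z": 0,"rx": 0,"ry": 0,"rz": 0},
    {"fingers": 0,"x": 0.0163,"y": 0.0481,"z": 0,"rx": 0,"ry": 0,"rz": 0},
    {"fingers": 0,"x": 0.0163,"y": 0.0481,"z": 0,"rx": 0,"ry": 0,"rz": 0},
    {"fingers": 0,"x": 0.0163,"y": 0.0481,"z": 0,"rx": 0,"ry": 0,"rz": 0},
    {"fingers": 0,"x": 0.0163,"y": 0.0481,"z": 0,"rx": 0,"ry": 0,"rz": 0},
    {"fingers": 0,"x": 0.0163,"y": 0.0481,"z": 0,"rx": 0,"ry": 0,"rz": 0},
    {"fingers": 0,"x": 0.0163,"y": 0.0481,"z": 0,"rx": 0,"ry": 0,"rz": 0},
    {"fingers": 0,"x": 0,"y": 0,"z": 0,"rx": 0,"ry": 0,"rz": 0},
  ],
)

```text
t: 16.85
tool_pos: [0.5398, -0.166, 0.2241]
orientation: [0.0, 0.997, -0.075, -0.0]
contact_force: [0.2, 0.5, -0.2]
finger_gap: 0.0003
gripper_force: 0.0
```

```bash
python3 - <<'E'
from h import *
def B(x,y,z): return (*(x*xb+y*yb),z)
p,R,s=now();print('tcp b',p[:2]@xb*1000,p[:2]@yb*1000,p[2],s['finger_gap'])
rod(grab('scene'),.13)
s=plan([(B(82,555.5,148),-98.1,0,3)])
E
```

```text
tcp b 88.29141612630434 557.8405321100131 0.22410530148477234 0.00031866950120708093
rod 2126 [[31.9, 492.7, 161.4], [103.5, 529.5, 482.8], [137.9, 596.0, 537.4]]
1 [-0.0007, -0.0015, 0.0254] [0.0001, 0.0002, -0.0022]
2 [-0.0007, -0.0015, 0.0254] [0.0001, 0.0003, -0.0023]
3 [-0.0006, -0.0015, 0.0254] [0.0, 0.0002, -0.0022]
end [ 538.4 -159.5  148. ] [-0.141 -0.99 ]
```

Now lower behind the rod and sweep it towards the near side.

>>> apply_moves(
  targets=[
    {"fingers": 0,"x": -0.0007,"y": -0.0015,"z": 0.025,"rx": 0,"ry": 0,"rz": -0.002},
    {"fingers": 0,"x": -0.0007,"y": -0.0015,"z": 0.025,"rx": 0,"ry": 0,"rz": -0.002},
    {"fingers": 0,"x": -0.0006,"y": -0.0015,"z": 0.025,"rx": 0,"ry": 0,"rz": -0.002},
    {"fingers": 0,"x": 0,"y": -0.006,"z": 0,"rx": 0,"ry": 0,"rz": 0},
    {"fingers": 0,"x": 0,"y": -0.006,"z": 0,"rx": 0,"ry": 0,"rz": 0},
    {"fingers": 0,"x": 0,"y": -0.005,"z": 0,"rx": 0,"ry": 0,"rz": 0},
    {"fingers": 0,"x": 0,"y": -0.005,"z": 0.001,"rx": 0,"ry": 0,"rz": 0},
  ],
)

```text
t: 17.77
tool_pos: [0.5421, -0.1359, 0.1495]
orientation: [0.0, 0.998, -0.07, 0.001]
contact_force: [-0.4, -0.6, 1.2]
finger_gap: 0.0004
gripper_force: 0.4
```

>>> apply_moves(
  targets=[
    {"fingers": 0,"x": 0,"y": -0.006,"z": 0.002,"rx": 0,"ry": 0,"rz": 0},
    {"fingers": 0,"x": 0,"y": -0.006,"z": 0.002,"rx": 0,"ry": 0,"rz": 0},
  ],
)

```text
t: 18.02
tool_pos: [0.5434, -0.124, 0.1446]
orientation: [0.0, 0.998, -0.07, 0.0]
contact_force: [0.2, -0.6, 0.7]
finger_gap: 0.0005
gripper_force: 0.3
```

>>> apply_moves(
  targets=[
    {"fingers": 0,"x": 0,"y": -0.006,"z": 0.002,"rx": 0,"ry": 0,"rz": 0},
    {"fingers": 0,"x": 0,"y": -0.006,"z": 0.003,"rx": 0,"ry": 0,"rz": 0},
  ],
)

```text
t: 18.27
tool_pos: [0.5451, -0.112, 0.1395]
orientation: [0.0, 0.998, -0.07, -0.0]
contact_force: [0.4, -1.9, 1.1]
finger_gap: 0.0004
gripper_force: 0.2
```

```bash
sed -i 's/M=(P\[...,2\]>lo\*1000)/M=(P[...,2]<175)\&(P[...,2]>lo*1000)/' h.py; python3 - <<'E'
from h import *
d=grab('scene');rod(d,.11);save(d,'sc6',(260,160,370,280),5)
E
```

```text
rod 30 [[11.2, 508.5, 128.5], [19.1, 519.0, 150.8], [29.8, 599.7, 154.8]]
```

View pics/sc6.png

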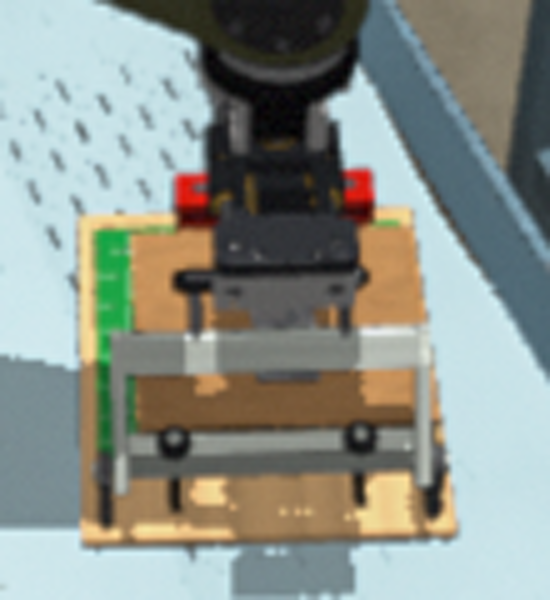

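The picture shows the finger behind the rod with the bar at about 0.88 rad. Next I'll lift over the rod and push it down from above along its arc.

>>> apply_moves(
  targets=[
    {"fingers": 0,"x": 0,"y": 0.003,"z": -0.02,"rx": 0,"ry": 0,"rz": 0},
    {"fingers": 0,"x": 0,"y": 0,"z": -0.02,"rx": 0,"ry": 0,"rz": 0},
    {"fingers": 0,"x": 0,"y": -0.02,"z": 0,"rx": 0,"ry": 0,"rz": 0},
    {"fingers": 0,"x": 0,"y": -0.02,"z": 0,"rx": 0,"ry": 0,"rz": 0},
    {"fingers": 0,"x": 0,"y": -0.002,"z": 0.008,"rx": 0,"ry": 0,"rz": 0},
    {"fingers": 0,"x": 0,"y": 0,"z": 0,"rx": 0,"ry": 0,"rz": 0},
  ],
)

```text
t: 19.08
tool_pos: [0.55, -0.0733, 0.1702]
orientation: [0.0, 0.998, -0.069, -0.001]
contact_force: [0.2, 0.7, -0.5]
finger_gap: 0.0009
gripper_force: 0.0
```

```bash
python3 - <<'E'
from h import *
d=grab('scene');rod(d,.06)
p,R,s=now();print('tcp b',p[:2]@xb*1000,p[:2]@yb*1000,p[2],s['contact_force'],s['t'])
E
```

```text
rod 169 [[-6.8, 514.3, 128.7], [1.1, 563.2, 140.9], [10.6, 603.1, 145.5]]
tcp b -4.503902320787873 555.0777477138695 0.17079183583526997 [-0.35103808  0.00096115 -0.05561931] 19.125
```

>>> apply_moves(
  targets=[
    {"fingers": 0,"x": 0,"y": -0.002,"z": 0.014,"rx": 0,"ry": 0,"rz": 0},
    {"fingers": 0,"x": 0,"y": -0.003,"z": 0.012,"rx": 0,"ry": 0,"rz": 0},
    {"fingers": 0,"x": 0,"y": -0.004,"z": 0.008,"rx": 0,"ry": 0,"rz": 0},
    {"fingers": 0,"x": 0,"y": -0.004,"z": 0.006,"rx": 0,"ry": 0,"rz": 0},
    {"fingers": 0,"x": 0,"y": -0.004,"z": 0.006,"rx": 0,"ry": 0,"rz": 0},
  ],
)

```text
t: 19.75
tool_pos: [0.553, -0.0567, 0.1254]
orientation: [0.0, 0.998, -0.07, 0.0]
contact_force: [-0.2, 0.1, 0.7]
finger_gap: 0.0003
gripper_force: 0.0
```

>>> apply_moves(
  targets=[
    {"fingers": 0,"x": 0,"y": -0.005,"z": 0.007,"rx": 0,"ry": 0,"rz": 0},
    {"fingers": 0,"x": 0,"y": -0.005,"z": 0.007,"rx": 0,"ry": 0,"rz": 0},
    {"fingers": 0,"x": 0,"y": -0.003,"z": 0.006,"rx": 0,"ry": 0,"rz": 0},
  ],
)

```text
t: 20.12
tool_pos: [0.5547, -0.0438, 0.1052]
orientation: [0.0, 0.998, -0.07, -0.0]
contact_force: [0.2, 0.9, 0.2]
finger_gap: 0.0005
gripper_force: 0.0
```

```bash
python3 - <<'E'
from h import *
d=grab('scene');rod(d,.06)
p,R,s=now();print('tcp b',p[:2]@xb*1000,p[:2]@yb*1000,p[2],s['contact_force'],s['t'])
E
```

```text
rod 186 [[-42.2, 510.4, 61.8], [-34.7, 561.8, 92.3], [7.8, 610.6, 98.5]]
tcp b -35.006682764660844 554.9640502672872 0.10446988995691493 [-0.35670889  0.39030853 -0.70873261] 20.175
```

>>> apply_moves(
  targets=[
    {"fingers": 0,"x": 0,"y": -0.002,"z": 0.007,"rx": 0,"ry": 0,"rz": 0},
    {"fingers": 0,"x": 0,"y": -0.002,"z": 0.006,"rx": 0,"ry": 0,"rz": 0},
    {"fingers": 0,"x": 0,"y": -0.002,"z": 0.006,"rx": 0,"ry": 0,"rz": 0},
    {"fingers": 0,"x": 0,"y": -0.001,"z": 0.005,"rx": 0,"ry": 0,"rz": 0},
    {"fingers": 0,"x": 0,"y": -0.001,"z": 0.004,"rx": 0,"ry": 0,"rz": 0},
    {"fingers": 0,"x": 0,"y": 0,"z": 0,"rx": 0,"ry": 0,"rz": 0},
  ],
)

```text
t: 20.92
tool_pos: [0.5556, -0.0362, 0.0774]
orientation: [0.0, 0.998, -0.07, -0.0]
contact_force: [0.3, 0.3, -0.1]
finger_gap: 0.0005
gripper_force: 0.0
```

>>> apply_moves(
  targets=[
    {"fingers": 0,"x": 0,"y": 0,"z": 0.002,"rx": 0,"ry": 0,"rz": 0},
    {"fingers": 0,"x": 0,"y": 0,"z": 0.001,"rx": 0,"ry": 0,"rz": 0},
    {"fingers": 0,"x": 0,"y": 0,"z": 0,"rx": 0,"ry": 0,"rz": 0},
  ],
)

```text
t: 21.3
tool_pos: [0.5558, -0.0362, 0.0747]
orientation: [0.0, 0.998, -0.07, 0.0]
contact_force: [0.1, 0.5, -0.1]
finger_gap: 0.0002
gripper_force: 0.0
```

>>> apply_moves(
  targets=[
    {"fingers": 0,"x": 0,"y": 0,"z": 0.001,"rx": 0,"ry": 0,"rz": 0},
    {"fingers": 0,"x": 0,"y": 0,"z": 0,"rx": 0,"ry": 0,"rz": 0},
  ],
)

```text
t: 21.55
tool_pos: [0.5557, -0.0362, 0.0736]
orientation: [0.0, 0.998, -0.07, -0.0]
contact_force: [-0.8, -0.7, 0.5]
finger_gap: 0.0004
gripper_force: 0.0
```

>>> apply_moves(
  targets=[
    {"fingers": 0,"x": 0,"y": 0,"z": 0.001,"rx": 0,"ry": 0,"rz": 0},
    {"fingers": 0,"x": 0,"y": 0,"z": 0.001,"rx": 0,"ry": 0,"rz": 0},
    {"fingers": 0,"x": 0,"y": 0,"z": 0,"rx": 0,"ry": 0,"rz": 0},
  ],
)

```text
t: 21.92
tool_pos: [0.5557, -0.0362, 0.0715]
orientation: [0.0, 0.998, -0.07, -0.0]
contact_force: [0.1, -0.2, 0.7]
finger_gap: 0.0004
gripper_force: 0.0
```

>>> apply_moves(
  targets=[
    {"fingers": 0,"x": 0,"y": 0,"z": 0.001,"rx": 0,"ry": 0,"rz": 0},
    {"fingers": 0,"x": 0,"y": 0,"z": 0,"rx": 0,"ry": 0,"rz": 0},
  ],
)

```text
t: 22.18
tool_pos: [0.5559, -0.0363, 0.0711]
orientation: [0.0, 0.998, -0.07, 0.0]
contact_force: [-2.1, 0.3, 4.2]
finger_gap: 0.0005
gripper_force: 2.4
```

```bash
python3 - <<'E'
from h import *
d=grab('scene');rod(d,.055);save(d,'sc7',(260,160,370,280),5)
p,R,s=now();print('tcp b',p[:2]@xb*1000,p[:2]@yb*1000,p[2],s['contact_force'],s['t'])
E
```

```text
rod 161 [[-49.6, 510.8, 58.2], [-40.9, 562.2, 68.5], [4.7, 605.3, 77.0]]
tcp b -42.45780368361579 555.4250441497352 0.07108424168838512 [-1.26278117  0.50956179  5.72025321] 22.225
```

View pics/sc7.png

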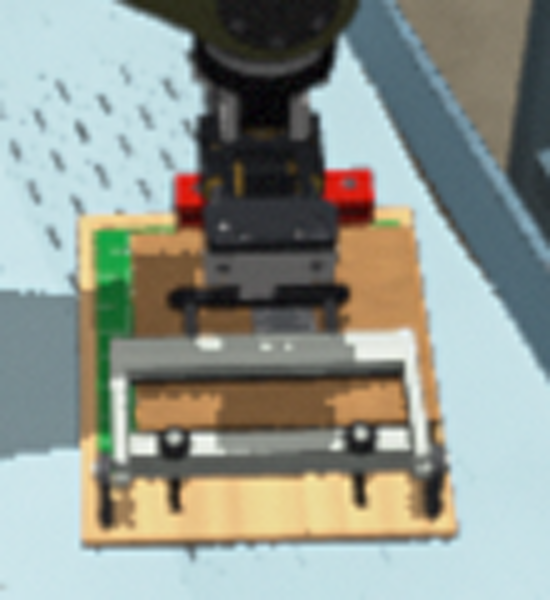

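The bar is level, with the rod top at 71 mm, which matches the expected height, and the contact force is 5 N. I'll press lightly, lift off and look.

>>> apply_moves(
  targets=[
    {"fingers": 0,"x": 0,"y": 0,"z": 0.0006,"rx": 0,"ry": 0,"rz": 0},
    {"fingers": 0,"x": 0,"y": 0,"z": 0,"rx": 0,"ry": 0,"rz": 0},
    {"fingers": 0,"x": 0,"y": 0,"z": -0.02,"rx": 0,"ry": 0,"rz": 0},
    {"fingers": 0,"x": 0,"y": 0,"z": -0.06,"rx": 0,"ry": 0,"rz": 0},
    {"fingers": 0,"x": 0,"y": 0,"z": -0.06,"rx": 0,"ry": 0,"rz": 0},
    {"fingers": 0,"x": 0,"y": -0.06,"z": 0,"rx": 0,"ry": 0,"rz": 0},
    {"fingers": 0,"x": -0.04,"y": -0.06,"z": 0,"rx": 0,"ry": 0,"rz": 0},
    {"fingers": 0,"x": -0.06,"y": -0.06,"z": 0,"rx": 0,"ry": 0,"rz": 0},
    {"fingers": 0,"x": -0.06,"y": -0.06,"z": 0,"rx": 0,"ry": 0,"rz": 0},
    {"fingers": 0,"x": 0,"y": -0.03,"z": 0,"rx": 0,"ry": 0,"rz": 0},
  ],
)

```text
t: 23.48
tool_pos: [0.464, 0.2111, 0.2106]
orientation: [-0.0, 0.998, -0.069, 0.0]
contact_force: [1.8, -0.2, 1.0]
finger_gap: 0.0007
gripper_force: 0.0
```

```bash
python3 - <<'E'
from h import *
c=grab('top');d=grab('scene');rod(d,.055);rod(c,.055);save(c,'top8',(225,125,345,215),6)
up=cv2.resize(c['image'],None,fx=4,fy=4,interpolation=cv2.INTER_CUBIC)
hsv=cv2.cvtColor(up,cv2.COLOR_RGB2HSV).astype(int)
def cross(lo,hi,us,z):
    o=[]
    for u in us:
        s=hsv[lo*4:hi*4,u*4:u*4+4,1].mean(1);a,b=(s[:6].mean(),s[-6:].mean());m=(a+b)/2
        k=np.where((s-m)*(a-m)<0)[0][0]; o.append(ray(c,u,(lo*4+k)/4-.375,z)[:2]*1000)
    o=np.array(o);f=np.polyfit(o@xb,o@yb,1);return (o@yb).mean().round(2),f[0].round(4)
print(cross(157,166,range(268,278),.046),cross(169,180,range(268,278),.046))
E
```

```text
rod 164 [[-49.0, 507.9, 55.2], [-42.0, 565.0, 69.2], [6.6, 610.3, 74.3]]
rod 151 [[-49.6, 508.5, 65.7], [-44.7, 556.6, 70.2], [-39.7, 601.8, 74.1]]
(np.float64(589.67), np.float64(-0.0071)) (np.float64(552.22), np.float64(0.0006))
```

View pics/top8.png

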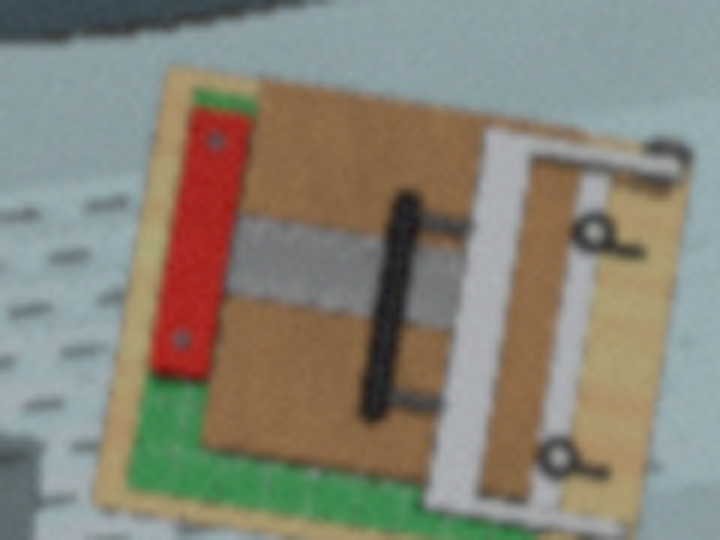

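The picture shows the bar down across the blade, and the blade and stock have not moved (left edge at 589.7). I'll hand the job in.

```bash
python3 -c "
from h import *
print(arm.hand_in())"
```

```text
the job is handed in; nothing more can be done
None
```

I handed the job in at about 23.6 s of the 62 s, but the hand-in returned no verdict: the pad is home on the fence, the T-square was pressed flush at about 12–15 N with its blade edge within about 1.5 mm of the tick by the camera, the hold-down bar rests level on the blade, and the arm never went near the tape roll, parcel or stamp.

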